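# Open the gas cartridge hatch of a portable kitchen cooker

## Task

The cartridge in the portable gas cooker has to be changed. Turn the wing latch on the cooker's cartridge hatch a quarter turn so that the hatch springs up, then let go and leave it standing open; leave the cooker's burner knob and the latch of the storage tin as they are.

Things in the scene. Friction and masses are not known exactly. Their poses are not given: they have to be found in the camera images.
- latch_grip (a point): Grip point on the axis of the dark steel wing latch on the cooker's hatch. Bar 44 mm long, 12 wide, flat sides 10 to 36 mm over the hatch, on a 32 mm disc 4 mm high; this point is 27 mm over the hatch (117 over the table when shut). x runs along the bar, z up; it turns with the bar. Opens counter-clockwise seen from above, 80 to 90 deg to a stop; 0.03 N m friction; flat and free 60 mm around.
- hatch (a joint): Plain steel hatch, 246 x 109 mm, flush on one half of a fixed grey gas cooker (270 x 360, 90 high; a pan 52 mm higher on the other half). rad: 0 shut, 0.5 fully up. Hinged on the cooker's outer edge, 92 mm from the latch axis, parallel to the shut bar. The latch's cam frees it after about 65 deg; then a spring (2 N at the latch) lifts it in about 1 s, the latch rising 45 mm, and holds it up.
- burner_knob (a joint): The cooker's burner control: a round black knob, 44 mm across and 24 mm high, on the other half of the case top, in front of the pan, 145 mm or more from the latch. 0 rad is off, growing counter-clockwise to 1.57; to be left off.
- tin_latch (a joint): A wing latch of the same shape on the lid of a storage tin beside the cooker (fixed white box with a steel lid, 216 x 166 mm, 85 mm high, a small jar standing on it). 0 rad shut, 1.57 open; to be left shut.

How it is judged:
By the outcome, as a careful person would: the job done as asked, in the order asked, and still so for the second after the job is handed in, with the robot touching nothing.
It also fails if it takes over 34 s, if anything falls off the work surface, if the arm or the gripper's body presses on something with over 40 N, if the wrist force passes 120 N, or if a joint passes its speed limit or range.

## Robot

A 6-joint arm with a two-finger parallel gripper is mounted at the origin on the work surface. World frame = base frame: x ahead of the robot, y to its left, z up, the work surface at z = 0. Lengths are in mm, angles in rad, forces in N, time in s.
With the tool pointing down it reaches from about 350 to 875 mm from the base axis. Payload 4.2 kg.
Tool frame: the origin (TCP) lies at the very end of the fingers, on their centre line; the grasp point (between the pads) lies 19 mm behind it (pinch_z is the distance from the TCP to the grasp point, in mm); z points along the fingers, y is the line along which they close (so a half turn about z gives the same grasp; the last joint's range is limited). The gripper opens to 85 mm and grips with 20 to 120 N. Pads are 22 mm wide; open, the fingers measure 114 mm over their backs; the gripper's body (76 mm by 85 mm) begins 54 mm behind the grasp point. The pads swing forward as they close: fully open they stand 13 mm farther back than shut.
Start: joints at [-1.016, 0.385, 0.008, 0, -1.194, -0.259], TCP at [182.207, -597.829, 231.312] pointing down, gripper open.
Joint ranges: [-3.14, 3.14], [-1.21, 2.06], [-1.07, 1.41], [-3.16, 2.05], [-2.99, -0.16], [-3.1, 3.1]. Speed limits (rad/s): [2.79, 2.79, 3.14, 3.14, 3.14, 3.14].

## Interface

Orientations are given as a unit quaternion [x, y, z, w].
In Python, from bench import * gives the robot as it stands.
- The arm moves only by the tool arm_command, never from a script. Its argument "steps" is one flat list of numbers, 4 for each row, row after row: the shift along the tool's x, y, z in m, then the turn about the tool's z in rad. In form: [tx, ty, tz, roll, tx, ty, tz, roll, ...]. A call has 1 to 20 rows; each row shifts and turns the commanded pose from where the row before left it, along the tool's axes as they then stand; what a row does not reach is not made up. A row lasts 1/8 s, in which the tool goes at most 62.5 mm and 10.7 degrees, less where a joint would pass 70% of its speed; a pose out of reach is approached as far as the arm can. A call with a gripper value outside its range is refused whole. "grip" is the finger opening in m, from 0 to 0.0854, set as the call begins (left out, the last holds). The fingers move at their own pace and stop on an object; the grip force is fixed at half the most. Time passes only in rows, so rows that do not move let the fingers close. It gives the time, the measured TCP pose, the force, the opening and the grip force at its end, in the units of the state.
- read_state(): the state, without advancing time (a new reading comes with each control period).
- get_image(name): name is "side" or "top"; returns the picture (420x560x3 uint8, red, green, blue); there is no depth.
- get_calibration(name): a dict with "camera_matrix" (3x3 intrinsics, pixels), "cam_to_world" (4x4, takes a point from camera to world coordinates). Camera axes: x right, y down, z forward; pixel columns grow to the right and rows downward; lengths in mm; the calibration is good to about 2 mm. A picture is of the moment at which its call begins. get_calibration takes no time and is no camera call.
- job_done(): hands the job in; it is judged then, once.
The state is a dict: "clock": time; "joints": joint angles; "joint_vel": joint speeds; "joint_efforts": joint torques, N m; "position": TCP position; "ee_rot": TCP orientation; "contact_force": force on the tool from outside, world axes, zero at the start; "wrist_torque": the same for the moment, N m; "gripper_width": finger opening in mm; "grasp_force": force on a finger pad.
Only numpy, scipy, OpenCV 4.12 (cv2) and the standard library are available. Lean on these libraries where they do the work, as an engineer would, in place of code of your own. Each camera call takes 0.05 s, during which the arm holds its last target. There are 200 camera calls.

## Working session

There is one attempt and no reset: what is moved stays moved. The work goes in short steps, Python scripts to look and compute and a tool call to move; the robot and the scene stay as the last step left them, time stands still between calls to the robot, and variables do not carry over. Pictures are saved under pics/ and viewed, at most 10 in all, crops included, and the job is handed in when it is done.

Besides the shell and the picture viewer there is one more tool, called after "Request:" by a JSON object that holds its "api" and its "payload". arm_command: Moves the arm, as the interface text tells. Its arguments: {"type":"object","properties":{"steps":{"type":"array","items":{"type":"number"}},"grip":{"type":"number"}},"required":["steps"]}

```bash
mkdir -p pics; python3 - <<'E'
from bench import *
import cv2
for n in("side","top"):
    cv2.imwrite(f"pics/{n}0.png",get_image(n)[:,:,::-1]); print(n,get_calibration(n))
s=read_state();print(s["clock"],s["position"],s["ee_rot"])
E
```

```text
side {'camera_matrix': array([[517.21935247,   0.        , 280.2417967 ],
       [  0.        , 517.21935247, 216.53427413],
       [  0.        ,   0.        ,   1.        ]]), 'cam_to_world': array([[-9.97272073e-01, -3.71628858e-02,  6.37756383e-02,
         4.23217929e+02],
       [-7.30162457e-02,  6.23309876e-01, -7.78558557e-01,
         1.05308164e+03],
       [-1.08185024e-02, -7.81091364e-01, -6.24323027e-01,
         1.01009314e+03],
       [ 0.00000000e+00,  0.00000000e+00,  0.00000000e+00,
         1.00000000e+00]])}
top {'camera_matrix': array([[389.8466316 ,   0.        , 279.03166753],
       [  0.        , 389.8466316 , 209.59475901],
       [  0.        ,   0.        ,   1.        ]]), 'cam_to_world': array([[-1.52000254e-02, -9.95598127e-01,  9.24842073e-02,
         4.27147507e+02],
       [-9.99794113e-01,  1.38900255e-02, -1.47918500e-02,
        -5.08351721e+01],
       [ 1.34421302e-02, -9.26900025e-02, -9.95604275e-01,
         1.00213300e+03],
       [ 0.00000000e+00,  0.00000000e+00,  0.00000000e+00,
         1.00000000e+00]])}
0.1 [ 182.06465272 -597.34403461  230.31639022] [-1.47284476e-01  9.89093681e-01  9.66930586e-04 -1.95532810e-04]
```

View pics/side0.png

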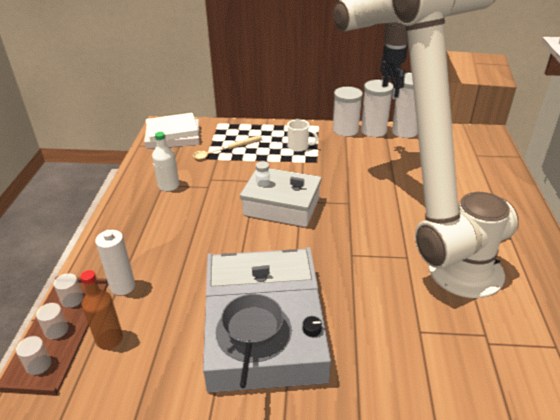

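View pics/top0.png

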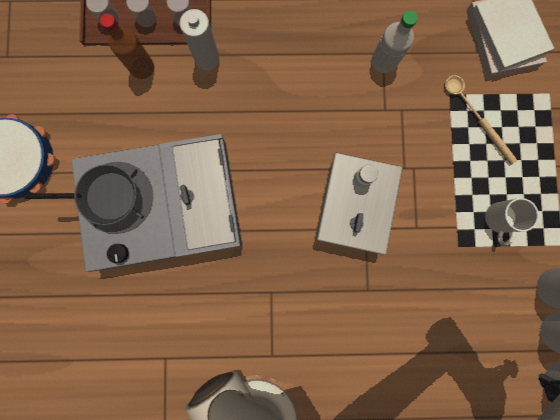

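The cooker's hatch latch is at about (261,272) in the side view and (186,195) in the top view. The tin's latch is at (297,182) in side and (358,223) in top. I'll enlarge the cooker latch.

```bash
python3 - <<'E'
import cv2,numpy as np
a=cv2.imread("pics/side0.png")[245:300,200:325]; b=cv2.imread("pics/top0.png")[130:260,155:250]
a=cv2.resize(a,None,fx=6,fy=6,interpolation=2)[:,:750]
b=cv2.resize(b[40:90],None,fx=6,fy=6,interpolation=2)
o=np.zeros((600,750,3),np.uint8); o[:300]=a[:300]; o[300:600,:570]=b[:300]
cv2.imwrite("pics/crop.png",o)
E
```

```text
(no output)
```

View pics/crop.png

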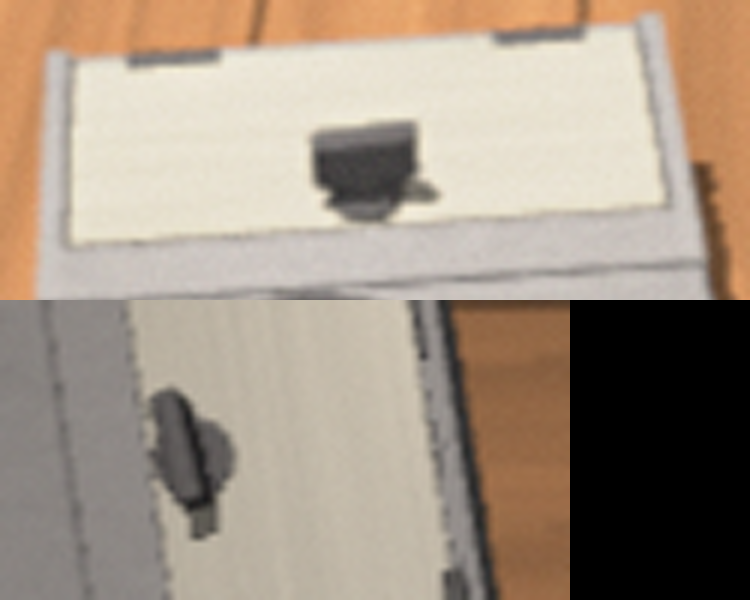

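The bar's top face is centred at crop (364,136), which is side px (260.5,267.5), and at crop (181,447), which is top px (185,194.3). The bar lies roughly parallel to the hinge edge.

```bash
cat > h.py <<'E'
from bench import *
import numpy as np
def ray(n,p):
    c=get_calibration(n);T=c["cam_to_world"]
    d=T[:3,:3]@np.linalg.solve(c["camera_matrix"],[*p,1]);return T[:3,3],d/np.linalg.norm(d)
def tri(a,b):
    A=np.zeros((3,3));v=np.zeros(3)
    for o,d in(ray("side",a),ray("top",b)):
        P=np.eye(3)-np.outer(d,d);A+=P;v+=P@o
    x=np.linalg.solve(A,v);return x,[np.linalg.norm((np.eye(3)-np.outer(d,d))@(x-o)) for o,d in(ray("side",a),ray("top",b))]
def pl(n,p,z):
    o,d=ray(n,p);return o+d*(z-o[2])/d[2]
E
python3 - <<'E'
from h import *
c=lambda x,y:(199.6+x/6,244.6+y/6); t=lambda x,y:(154.6+x/6,169.6+(y-300)/6)
print(tri(c(364,134),t(181,447)))
def dirn(a,b): d=b-a; return a.round(1),b.round(1),np.degrees(np.arctan2(d[1],d[0]))
print("bar side",dirn(pl("side",c(314,136),126),pl("side",c(416,128),126)))
print("bar top",dirn(pl("top",t(165,390),126),pl("top",t(197,503),126)))
print("hatch side",dirn(pl("side",c(70,245),90),pl("side",c(668,205),90)))
print("hatch top",dirn(pl("top",t(130,300),90),pl("top",t(170,600),90)))
print("hatch top far",dirn(pl("top",(222,138),90),pl("top",(240,240),90)))
print("disc top",pl("top",t(200,455),94))
s=read_state();from scipy.spatial.transform import Rotation as R
print(R.from_quat(s["ee_rot"]).as_matrix().round(3))
E
```

```text
(array([547.41899195, 148.80756381, 124.69273683]), [np.float64(0.592725580929382), np.float64(0.5927255809294472)])
bar side (array([568. , 152.5, 126. ]), array([527. , 145.3, 126. ]), np.float64(-170.03304290248784))
bar top (array([568.4, 154.7, 126. ]), array([525.4, 142.3, 126. ]), np.float64(-164.03871966539955))
hatch side (array([666. , 185.1,  90. ]), array([423.4, 147.1,  90. ]), np.float64(-171.11560146132123))
hatch top (array([610.2, 177.1,  90. ]), array([491.5, 160.5,  90. ]), np.float64(-172.03528171166852))
hatch top far (array([685.3,  69.1,  90. ]), array([442. ,  27.6,  90. ]), np.float64(-170.33208927692348))
disc top [547.76179578 148.36069459  94.        ]
[[-0.957 -0.291 -0.001]
 [-0.291  0.957  0.002]
 [ 0.     0.002 -1.   ]]
```

Request:
{"api": "arm_command", "payload": {"steps": [-0.0283,0.0304,0.001,0,-0.0283,0.0304,0.001,0,-0.0283,0.0304,0.001,0,-0.0283,0.0304,0.001,0,-0.0283,0.0304,0.001,0,-0.0283,0.0304,0.001,0,-0.0283,0.0304,0.001,0,-0.0283,0.0304,0.001,0,-0.0283,0.0304,0.001,0,-0.0283,0.0304,0.001,0,-0.0283,0.0304,0.001,0,-0.0283,0.0304,0.001,0,-0.0283,0.0304,0.001,0,-0.0283,0.0304,0.001,0,-0.0283,0.0304,0.001,0,-0.0283,0.0304,0.001,0,-0.0283,0.0304,0.001,0,-0.0283,0.0304,0.001,0,-0.0283,0.0304,0.001,0,-0.0283,0.0304,0.001,0], "grip": 0.06}}

```text
clock: 2.6
position: [546.5, 149.9, 210.8]
ee_rot: [-0.147, 0.989, -0.0, -0.0]
contact_force: [0.7, -0.7, 0.5]
gripper_width: 59.9
grasp_force: 0.0
```

Request:
{"api": "arm_command", "payload": {"steps": [0,0,0,0.067,0,0,0,0.066,0,0,0,0,0,0,0,0]}}

```text
clock: 3.1
position: [546.2, 148.6, 211.1]
ee_rot: [-0.082, 0.997, -0.0, -0.0]
contact_force: [0.3, -0.5, -0.1]
gripper_width: 59.8
grasp_force: 0.0
```

```bash
python3 - <<'E'
from h import *
import cv2
a=get_image("side")[200:310,190:340,::-1];b=get_image("top")[130:260,120:260,::-1]
cv2.imwrite("pics/c2.png",np.hstack([cv2.resize(a,(400,293)),cv2.resize(b,(315,293))]))
s=read_state();from scipy.spatial.transform import Rotation as R
print(s["clock"],s["position"],R.from_quat(s["ee_rot"]).as_matrix().round(3),s["joints"],s["gripper_width"],s["contact_force"],s["wrist_torque"])
E
```

```text
3.2 [546.30828143 148.5932206  211.28811963] [[-0.987 -0.162 -0.   ]
 [-0.162  0.987  0.   ]
 [ 0.     0.    -1.   ]] [ 5.51681118e-01  3.00473527e-01 -1.69966402e-01 -6.66695245e-05
 -1.10045164e+00 -1.95932942e+00] 60.23220686229792 [0.30376234 0.96008489 0.4201671 ] [-0.00656911 -0.03383058 -0.03392813]
```

View pics/c2.png

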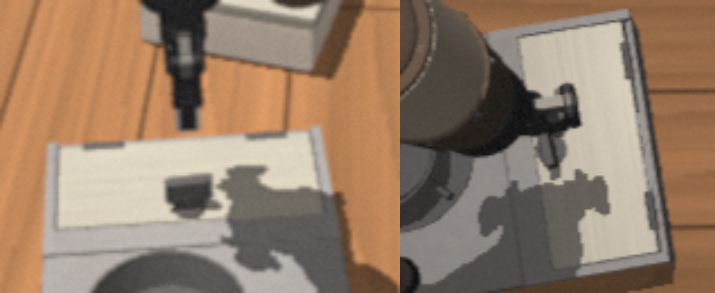

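The open fingers hang centred over the bar and aligned with it: side crop (188,110) above the latch at (188,185). I'll descend and grip.

Request:
{"api": "arm_command", "payload": {"steps": [-0.001,0,0.025,0,0,0,0.025,0,0,0,0.025,0,0,0,0.017,0,0,0,0.01,0,0,0,0.01,0,0,0,0,0,0,0,0,0]}}

```text
clock: 4.2
position: [547.8, 149.1, 99.9]
ee_rot: [-0.081, 0.997, 0.0, 0.001]
contact_force: [0.5, 0.2, -0.5]
gripper_width: 59.8
grasp_force: 0.0
```

Request:
{"api": "arm_command", "payload": {"steps": [0,0,0,0,0,0,0,0,0,0,0,0,0,0,0,0,0,0,0,0,0,0,0,0], "grip": 0.0}}

```text
clock: 4.95
position: [547.8, 150.0, 99.7]
ee_rot: [-0.081, 0.997, 0.001, 0.001]
contact_force: [-1.1, 5.2, 1.8]
gripper_width: 10.8
grasp_force: 60.1
```

Request:
{"api": "arm_command", "payload": {"steps": [0,0,0,-0.1,0,0,0,-0.1,0,0,0,-0.1,0,0,0,-0.1,0,0,0,-0.1,0,0,0,-0.1,0,0,0,-0.1,0,0,0,-0.1,0,0,0,-0.1,0,0,0,-0.1,0,0,0,-0.1,0,0,0,-0.1,0,0,0,0]}}

```text
clock: 6.58
position: [547.5, 150.4, 99.6]
ee_rot: [-0.63, 0.776, 0.001, 0.001]
contact_force: [-3.3, 7.0, 2.3]
gripper_width: 11.0
grasp_force: 60.2
```

```bash
python3 - <<'E'
from h import *
s=read_state();print(s["wrist_torque"],s["contact_force"],s["joints"][5])
E
```

```text
[2.16608713 0.71907181 0.03992364] [-3.26862839  7.04755633  2.25224655] -0.7584926009141638
```

Request:
{"api": "arm_command", "payload": {"steps": [0,0,0,-0.08,0,0,0,-0.08,0,0,0,-0.04,0,0,0,0]}}

```text
clock: 7.08
position: [547.5, 150.5, 99.6]
ee_rot: [-0.704, 0.71, 0.0, 0.001]
contact_force: [-3.1, 6.8, 2.0]
gripper_width: 10.6
grasp_force: 60.2
```

```bash
python3 - <<'E'
from h import *
s=read_state();print(s["wrist_torque"],s["contact_force"],s["joints"][5])
E
```

```text
[2.19905609 0.77678758 0.08129782] [-3.131588    6.75395255  1.98461569] -0.5588674212832406
```

Request:
{"api": "arm_command", "payload": {"steps": [0,0,0,-0.04,0,0,0,-0.04,0,0,0,0]}}

```text
clock: 7.45
position: [547.4, 150.5, 99.6]
ee_rot: [0.732, -0.681, -0.0, -0.001]
contact_force: [-3.5, 7.0, 1.7]
gripper_width: 11.0
grasp_force: 60.2
```

```bash
python3 - <<'E'
from h import *
s=read_state();print(s["wrist_torque"],s["contact_force"],s["joints"][5])
E
```

```text
[2.24092911 0.80239264 0.02298149] [-3.51596152  6.98848748  1.70871315] -0.4788610198794276
```

Request:
{"api": "arm_command", "payload": {"steps": [0,0,0,0,0,0,-0.005,0,0,0,-0.02,0,0,0,-0.035,0,0,0,-0.045,0,0,0,-0.045,0,0,0,-0.045,0,0,0,-0.025,0,0,0,0,0,0,0,0,0,0,0,0,0,0,0,0,0], "grip": 0.06}}

```text
clock: 8.95
position: [547.1, 148.7, 318.2]
ee_rot: [0.732, -0.681, -0.0, 0.001]
contact_force: [-0.6, 0.0, 0.3]
gripper_width: 60.1
grasp_force: 0.0
```

```bash
python3 - <<'E'
from h import *
import cv2
a=get_image("side")[120:400,150:400,::-1];b=get_image("top")[110:290,60:260,::-1]
cv2.imwrite("pics/c3.png",np.hstack([cv2.resize(a,(400,448)),cv2.resize(b,(400,448))]))
s=read_state();print(s["clock"],s["position"],s["contact_force"])
E
```

```text
9.05 [547.28271359 148.83728343 318.69636257] [0.27637747 0.52630532 0.11448792]
```

View pics/c3.png

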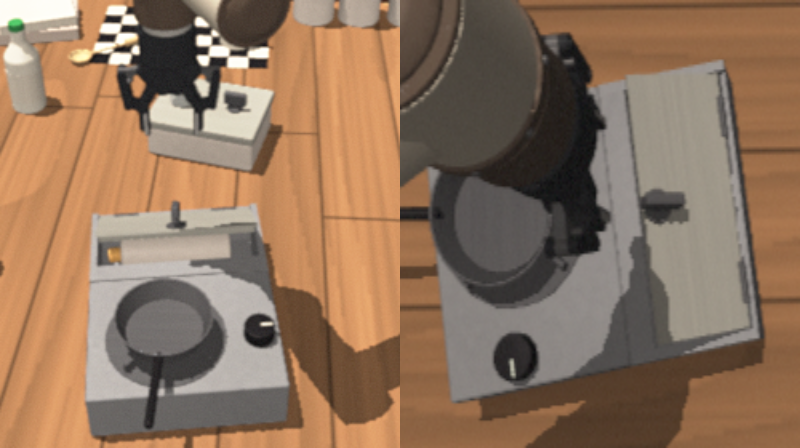

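The hatch stands open with the cartridge visible (left crop, about 170,250). The latch is turned across the hatch (right crop, 662,205). The knob and the tin latch look unchanged, and the gripper is clear above.

```bash
python3 -c "
from bench import *
print(job_done())"
```

```text
the job is handed in; nothing more can be done
None
```

I turned the cooker's hatch latch about 85° counter-clockwise and let go. The hatch sprang up and was standing open, with the gripper clear above it, when I handed the job in at about 9 s; the burner knob and the tin latch were not touched.

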